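# Turn the laundry carousel until the pump bottle faces the clip

### The arm

A 6-joint arm with a two-finger parallel gripper is mounted at the origin on the work surface. World frame = base frame: x ahead of the robot, y to its left, z up, the work surface at z = 0. Lengths are in mm, angles in rad, forces in N, time in s.
With the tool pointing down it reaches from about 275 to 1000 mm from the base axis. Payload 8.4 kg.
Tool frame: the origin (TCP) lies at the very end of the fingers, on their centre line; the grasp point (between the pads) lies 19 mm behind it; z points along the fingers, y is the direction in which the jaws open and shut (so a half turn about z gives the same grasp; the last joint's range is limited). The gripper opens to 85 mm and grips with 20 to 120 N. Pads are 22 mm wide; open, the fingers measure 114 mm over their backs; the gripper's body (76 mm by 85 mm) begins 54 mm behind the grasp point. The pads swing forward as they close: fully open they stand 13 mm farther back than shut.
Start: joints at [-1.14, 0.353, 1.633, -0, 1.155, -0.002], TCP at [262.133, -567.375, 201.981] pointing down, gripper open.
Joint ranges: [-2.63, 2.63], [-0.92, 2.1], [0.06, 2.66], [-1.3, 4.44], [0, 2.69], [-3.02, 3.02]. Speed limits (rad/s): [2.22, 2.22, 2.79, 3.14, 3.14, 3.14].

### API

Orientations are given as [roll, pitch, yaw] about the fixed x, y, z axes, in that order (R = Rz(yaw) Ry(pitch) Rx(roll)).
In Python, from rig import r, vision gives the robot as it stands.
- The arm moves only by the tool move_arm, never from a script. Its argument "series" is text: rows parted by semicolons, each of 7 numbers parted by spaces: the closure, from -1 (fully open) to 1 (shut), then the shift along the tool's x, y, z in units of 40 mm (1.0 is 40 mm), then the turn, a rotation vector about the tool's x, y, z in degrees. In form: grip tx ty tz ax ay az; .... A call has 1 to 20 rows; each row shifts and turns the pose as measured when the row begins, along the tool's axes as they then stand; what a row does not reach is not made up. A row lasts 1/8 s, in which the tool goes at most 62.5 mm and 10.7 degrees, less where a joint would pass 70% of its speed; a pose out of reach is approached as far as the arm can. A call is refused whole if a number of a shift passes 1 or a number of a turn 10.7, either way. A call with a gripper value outside its range is refused whole. The fingers move at their own pace and stop on an object; "grip_force" is the grip in N (left out, the last holds). Time passes only in rows, so rows that do not move let the fingers close. It gives the time, the measured TCP pose, the force and the opening at its end, in the units of the state.
- r.sense(): the state, without advancing time (a new reading comes with each control period).
- vision.grab_frame(name): name is "scene" or "top"; returns the picture (420x560x3 uint8, red, green, blue); there is no depth.
- vision.camera_params(name): a dict with "fx", "fy", "cx", "cy" (pixels), "position" and "rotation" of the camera in the world. Camera axes: x right, y up, looking along -z (the intrinsics and any distortion apply to the point x, -y, -z); pixel columns grow to the right and rows downward; lengths in mm; the calibration is good to about 2 mm. A picture is of the moment at which its call begins. camera_params takes no time and is no camera call.
- r.sign_off(): hands the job in, once; it reports no verdict.
The state is a dict: "clock": time; "qpos": joint angles; "qvel": joint speeds; "joint_efforts": joint torques, N m; "eef_pos": TCP position; "tcp_rot": TCP orientation; "contact_force": force on the tool from outside, world axes, zero at the start; "wrist_torque": the same for the moment, N m; "opening": opening from 0.0 (shut) to 1.0 (fully open).
Only numpy, scipy, OpenCV 4.12 (cv2) and the standard library are available. Lean on these libraries where they do the work, as an engineer would, in place of code of your own. Each camera call takes 0.05 s, during which the arm holds its last target. There are 200 camera calls.

### The job

Gently push the laundry carousel round by its rim, where the blue pegs give a fingertip something to push against, until the white pump bottle stands at the front, squarely in line with the orange clip on the edge of the teak board. Turn it either way and in as many pushes as you like, but do not touch the bottle, jar or tin that ride on it, and leave the yellow scoop and the brush where they lie. Finish with the carousel at rest and the hand clear.

Things in the scene. Friction and masses are not known exactly. Their poses are not given: they have to be found in the camera images.
- board: Fixed teak-veneer board, 440 mm (its x) by 600 mm (its y), 18 mm thick, lying on the counter. Origin: centre of its underside, exactly under the carousel's axis. Its -x axis points from the carousel's axis to the orange clip: that direction is 'front'. It stands a little differently each time, turned up to 0.4 rad.
- clip (a point): Orange spring clip with a steel coil, fixed on the middle of the board's -x edge; the point lies on its jaw, 210 mm from the carousel's axis. The clip is 34 mm wide, reaches from 183 to 266 mm from the axis and rises up to 30 mm above the board's top.
- carousel: Round grey turntable, 300 mm across, turning both ways without stops about a fixed upright axis through its origin. Origin: on the axis, 30 mm above the counter; the disc's top is 12 mm above it. Its -x direction is where the bottle stands: the bottle is at the front when the carousel's x axis points the same way as the board's. Steady drag of 0.3 N m (about 2.2 N at a peg) stops it when let go.
- hub (a point): Top of the low white hub, 28 mm across and 30 mm high above the disc, on the carousel's axis. Round it are three shallow wells (white rings, 79 mm outside, 10 mm high) centred 60 mm from the axis, at 180 degrees (bottle), 60 degrees (jar) and 300 degrees (tin) from the carousel's x axis.
- peg (a point): Centre of the top of one of six like upright blue finger pegs on the rim, 16 mm in diameter, rising 38 mm above the disc. They stand 138 mm from the axis, at 30 (this one), 90, 150, 210, 270 and 330 degrees from the carousel's own x axis, counted counterclockwise seen from above. Nothing stands between neighbouring pegs along the rim.
- bottle: White pump dispenser bottle, 62 mm in diameter, 154 mm tall, standing loose in its well; the spout reaches 34 mm from its axis towards the carousel's rim, at 139 to 153 mm height. Origin: centre of its underside.
- jar: Green-tinted glass jar with a hinged steel clasp, 72 mm over the clasp, 80 mm tall, standing loose in its well on the carousel. Origin: centre of its underside.
- tin: Tin with a green band, 62 mm in diameter, 75 mm tall, standing loose in its well on the carousel. Origin: centre of its underside.
- scoop: Yellow plastic scoop standing loose near the middle of the board's left (+y) edge: cup 60 mm across and 40 mm high, flat handle reaching 98 mm from the cup's centre along its -x. Origin: centre of the cup's underside. Not to be moved.
- brush: Stiff nylon collar brush lying bristles down near the middle of the board's right (-y) edge: 120 by 36 mm, 30 mm high, blue back, white bristles. Origin: centre of its underside. Not to be moved.
Not all that is in view belongs to the job. What is shaped like the tin but pink or purple is not meant.

How it is judged (in metres and radians):
At the end, for the whole second after the job is handed in: The bottle's well faces the clip to within 10 degrees (the bottle within 15 mm of the line from the carousel's axis to the clip, on the clip's side); the carousel is at rest; bottle, jar and tin stand upright in their wells; scoop and brush are within 25 mm of where they were (angle between the x axis of carousel and the x axis of board, either way round below 0.175 rad and x of bottle in the frame of board below -0.048 m and y of bottle in the frame of board between -0.015 and 0.015 m and angular speed of carousel below 0.05 rad/s and horizontal distance between bottle and carousel between 0.048 and 0.072 m and angle between each of bottle, jar, tin's own z axis and vertical below 0.12 rad and horizontal distance between jar and carousel between 0.048 and 0.072 m and horizontal distance between tin and carousel between 0.048 and 0.072 m and height (world z) of each of bottle, jar, tin below 0.05 m and distance of each of scoop, brush from where it was at the start of the episode below 0.025 m); the robot touches nothing.
It fails at once if the bottle, jar or tin on the carousel is lifted or tipped (height (world z) of any of bottle, jar, tin above 0.055 m or angle between any of bottle, jar, tin's own z axis and vertical above 0.3 rad).
It fails at once if the robot touches the bottle, jar or tin (more than 1 N) (contact force between any of bottle, jar, tin and the fingers above 1 N or contact force between any of bottle, jar, tin and the arm above 1 N).
It fails at once if the scoop or the brush is moved by more than 25 mm (distance of any of scoop, brush from where it was at the start of the episode above 0.025 m).
It fails at once if the carousel is whirled round, faster than about half a turn a second (angular speed of carousel above 3 rad/s).
It also fails if it takes over 51 s, if anything falls off the work surface, if the arm or the gripper's body presses on something with over 40 N, if the wrist force passes 120 N, or if a joint passes its speed limit or range.

## Working session

There is one attempt and no reset: what is moved stays moved. The work goes in short steps, Python scripts to look and compute and a tool call to move; the robot and the scene stay as the last step left them, time stands still between calls to the robot, and variables do not carry over. Pictures are saved under pics/ and viewed, about 8 in all and at most 12, crops included, and the job is handed in when it is done.

Besides the shell and the picture viewer there is one more tool, called after "Request:" as name(argument=value, ...) on one line, values as JSON. move_arm: Moves the arm, as the interface text tells. Its arguments: {"type":"object","properties":{"series":{"type":"string"},"grip_force":{"type":"number"}},"required":["series"]}

```bash
mkdir -p pics; ls; python3 - <<'E'
from rig import r, vision
import cv2,numpy as np
for n in("scene","top"):
    cv2.imwrite(f"pics/{n}0.png",vision.grab_frame(n)[:,:,::-1]); print(n,vision.camera_params(n))
print(r.sense())
E
```

```text
pics
scene {'fx': 522.4155386829062, 'fy': 522.4155386829062, 'cx': 278.9949119772462, 'cy': 210.10541348027257, 'position': array([1536.19090819,  -62.69347701,  806.95345182]), 'rotation': array([ 0.89875226, -0.00744413,  1.4514615 ])}
top {'fx': 390.78937191451604, 'fy': 390.78937191451604, 'cx': 284.0686632734393, 'cy': 205.66450445780902, 'position': array([494.38119503,  57.13133001, 994.35439692]), 'rotation': array([ 0.14224999, -0.0022097 , -1.58565756])}
{'clock': 0.1, 'qpos': array([-1.14039532e+00,  3.53599599e-01,  1.63410668e+00, -7.31543605e-06,
        1.15515220e+00, -2.39569863e-03]), 'qvel': array([ 9.73575619e-05, -2.78907820e-03, -1.70994723e-03, -1.26569799e-03,
       -3.05837817e-04,  6.44077430e-04]), 'joint_efforts': array([-1.92039961e-04, -6.06357694e+01, -3.42818069e+01, -6.67173299e-05,
        3.91043068e-03, -2.79041711e-05]), 'eef_pos': array([ 261.93302178, -566.93871437,  201.30374989]), 'tcp_rot': array([-3.14032681e+00,  3.65626968e-06,  4.32799668e-01]), 'contact_force': array([0.11356309, 0.07404618, 1.03778658]), 'wrist_torque': array([ 0.00924225, -0.00535035,  0.00523961]), 'opening': 1.0008313754907696}
```

View pics/top0.png

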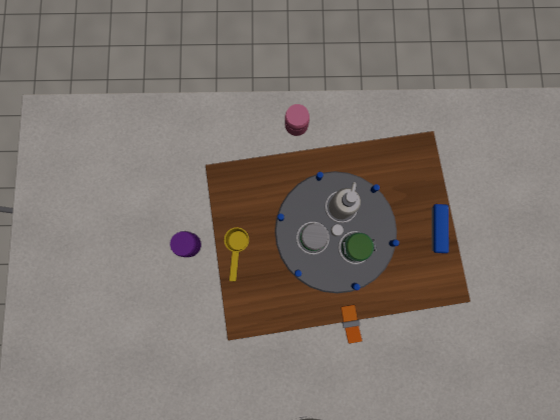

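View pics/scene0.png

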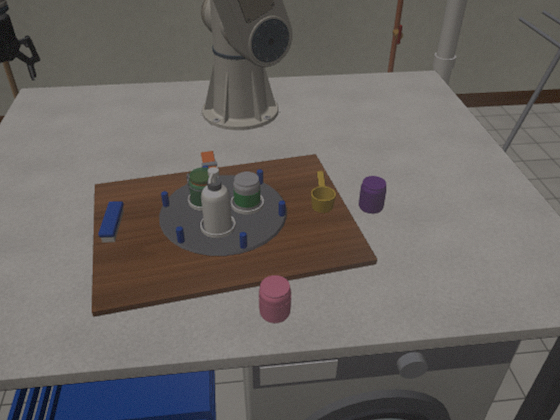

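The top view (up = +x, left = +y) shows the hub at about (337,230). The bottle is on the far side at (347,200) and the clip at (351,322). Six pegs stand on the rim, with the scoop left at (237,240) and the brush right at (441,228). The carousel needs roughly half a turn.

```bash
cat > h.py <<'E'
from rig import r, vision
import cv2,numpy as np
from scipy.spatial.transform import Rotation as R
def ray(n,px,z):
    c=vision.camera_params(n); M=R.from_euler('xyz',c['rotation']).as_matrix()
    d=M@np.array([(px[0]-c['cx'])/c['fx'],-(px[1]-c['cy'])/c['fy'],-1]); p=c['position']
    return (p+d*(z-p[2])/d[2])
def blobs(img,lo,hi,amin,amax):
    m=cv2.inRange(cv2.cvtColor(img,cv2.COLOR_RGB2HSV),lo,hi)
    _,_,s,c=cv2.connectedComponentsWithStats(m)
    return [(c[i],s[i]) for i in range(1,len(s)) if amin<=s[i][4]<=amax]
def pegs(name=None):
    im=vision.grab_frame("top")
    if name: cv2.imwrite(name,cv2.cvtColor(im,cv2.COLOR_RGB2BGR))
    return im,np.array([ray("top",c,65)[:2] for c,s in blobs(im,(105,120,40),(130,255,255),12,150) if 250<c[0]<420])
E
python3 - <<'E'
from h import *
im,P=pegs(); print(P.round())
A=np.c_[2*P,np.ones(len(P))];s=np.linalg.lstsq(A,(P**2).sum(1),rcond=None)[0];C=s[:2];print("C",C,np.sqrt(s[2]+C@C))
print("angles",np.degrees(np.arctan2(*(P-C).T[::-1])).round(1))
print("hub",ray("top",(337.5,230),72))
for c,s in blobs(im,(5,180,120),(18,255,255),60,900): print("orange",c,s,ray("top",c,35))
for c,s in blobs(im,(22,150,80),(35,255,255),60,2000): print("yellow",c,s,ray("top",c,40))
for c,s in blobs(im,(105,120,40),(130,255,255),200,2000): print("brush",c,s,ray("top",c,45))
print("corners",[ray("top",p,18)[:2].round() for p in((206,163),(434,133),(468,302),(228,339))])
print("bottle top", ray("top",(350,197),18+24+154))
E
```

```text
[[ 700.  -34.]
 [ 669. -169.]
 [ 601.   63.]
 [ 536. -207.]
 [ 468.   23.]
 [ 435. -111.]]
C [568.01348064 -72.50909481] 138.5926426466297
angles [  16.4  -43.7   76.5 -103.5  136.3 -163.7]
hub [566.48792495 -72.30255579  72.        ]
orange [348.975 312.815] [342 305  15  17 200] [371.11561675 -98.11316707  35.        ]
orange [353.03015075 334.34673367] [346 326  16  17 199] [ 321.4075393 -105.8181246   35.       ]
yellow [235.34556575 247.70642202] [224 228  25  53 654] [529.58838888 172.8580185   40.        ]
brush [440.63741007 228.48776978] [433 204  16  49 695] [ 568.59549831 -327.50206391   45.        ]
corners [array([748., 251.]), array([ 819., -339.]), array([ 390., -392.]), array([312., 193.])]
bottle top [624.8211879  -83.13970417 196.        ]
```

Request:
move_arm(series="1 0.79 -0.325 0 0 0 0;1 0.79 -0.325 0 0 0 0;1 0.79 -0.325 0 0 0 0;1 0.79 -0.325 0 0 0 0;1 0.79 -0.325 0 0 0 0;1 0.79 -0.325 0 0 0 0;1 0.79 -0.325 0 0 0 0;1 0.79 -0.325 0 0 0 0;1 0.79 -0.325 0 0 0 0;1 0.79 -0.325 0 0 0 0;1 0.79 -0.325 0 0 0 0;1 0.79 -0.325 0 0 0 0;1 0.79 -0.325 0 0 0 0;1 0.79 -0.325 0 0 0 0", grip_force=30)

```text
clock: 1.9
eef_pos: [594.4, -205.7, 198.1]
tcp_rot: [-3.136, 0.003, 0.429]
contact_force: [0.6, 0.8, 1.0]
opening: -0.002
```

Request:
move_arm(series="1 0 0 0 0 0 -10.2;1 0 0 0 0 0 -10.2;1 0 0 0 0 0 -10.2;1 0 0 0 0 0 -10.2;1 0 0 0 0 0 -10.2;1 0 0 0 0 0 -10.2;1 0 0 0 0 0 -10.2;1 0 0 0 0 0 -10.2;1 0 0 0 0 0 -10.2;1 0 0 0 0 0 -10.2;1 0 0 0 0 0 -10.2;1 0 0 0 0 0 -10.2;1 0 0 0 0 0 -10.2;1 0 0 0 0 0 -10.2;1 0 0 0 0 0 -10.2;1 0 0 0 0 0 -10.2")

```text
clock: 3.9
eef_pos: [592.9, -201.5, 192.4]
tcp_rot: [3.131, -0.012, -2.908]
contact_force: [-0.3, -0.9, 0.5]
opening: 0.002
```

Request:
move_arm(series="1 0.2 -0.35 0.3 0 0 1.2;1 0 0 0.7 0 0 0;1 0 0 0.7 0 0 0;1 0 0 0.7 0 0 0;1 0 0 0.6 0 0 0;1 0 0 0.2 0 0 0")

```text
clock: 4.65
eef_pos: [582.9, -221.1, 56.6]
tcp_rot: [3.131, -0.015, -2.96]
contact_force: [-0.4, 0.6, 0.9]
opening: 0.001
```

```bash
cat >> h.py <<'E'
C=np.array([567.5,-72.5])
def st():
    s=r.sense();p=s['eef_pos'];d=p[:2]-C
    th=np.degrees(np.arctan2(d[1],d[0]));print("t",s['clock'],"p",p.round(1),"r",np.hypot(*d).round(1),"th",th.round(1),"yaw-th-270",((np.degrees(s['tcp_rot'][2])-th-270+180)%360-180).round(1),"rp",s['tcp_rot'][:2].round(3),"F",s['contact_force'].round(1))
E
python3 - <<'E'
from h import *
st(); im,P=pegs("pics/a.png"); print(P.round())
E
```

```text
t 4.65 p [ 582.9 -221.1   56.6] r 149.4 th -84.1 yaw-th-270 4.5 rp [ 3.131 -0.015] F [-0.4  0.6  0.9]
[[ 700.  -33.]
 [ 668. -168.]
 [ 601.   63.]
 [ 535. -207.]
 [ 468.   23.]
 [ 435. -111.]]
```

View pics/a.png

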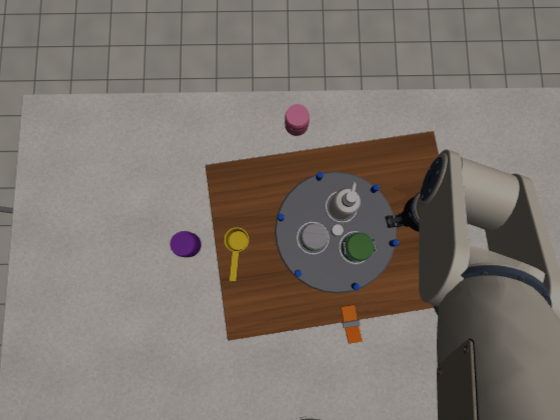

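The fingertip, at about (388,222), is down on the rim between two pegs, and the pegs haven't moved. I'll start the arc slowly.

Request:
move_arm(series="1 0.2 0.12 -0.12 0 0 6;1 0.25 0.01 0 0 0 4;1 0.25 0.01 0 0 0 4;1 0.25 0.01 0 0 0 4;1 0.25 0.01 0 0 0 4;1 0.25 0.01 0 0 0 4")

```text
clock: 5.45
eef_pos: [525.6, -215.3, 65.8]
tcp_rot: [3.141, -0.012, 2.84]
contact_force: [0.9, 0.1, 0.5]
opening: 0.003
```

```bash
python3 - <<'E'
from h import *
st(); im,P=pegs(); print(P.round())
E
```

```text
t 5.45 p [ 525.6 -215.3   65.8] r 148.9 th -106.4 yaw-th-270 -0.9 rp [ 3.141 -0.012] F [0.9 0.1 0.5]
[[ 700.  -33.]
 [ 668. -168.]
 [ 600.   63.]
 [ 468.   23.]
 [ 435. -111.]]
```

```bash
python3 - <<'E'
from h import *
a=vision.grab_frame("top")[150:300,270:470];b=vision.grab_frame("scene")[130:280,90:290]
cv2.imwrite("pics/b.png",cv2.resize(np.hstack([a,b]),None,fx=2,fy=2,interpolation=cv2.INTER_CUBIC)[:,:,::-1]); st()
E
```

```text
t 5.6 p [ 525.6 -215.2   65.7] r 148.7 th -106.4 yaw-th-270 -0.7 rp [ 3.141 -0.013] F [ 0.   0.5 -0.8]
```

View pics/b.png

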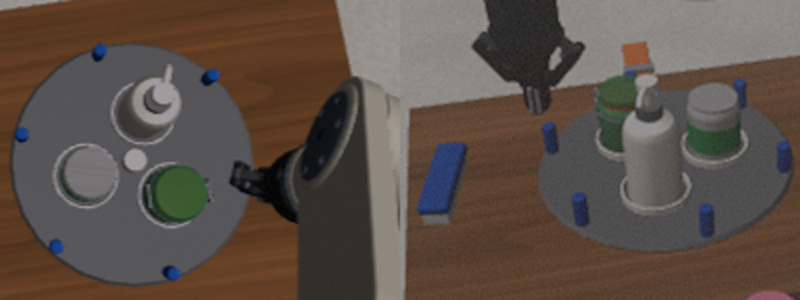

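The peg at crop (549,137) hasn't moved, and in the scene view the fingertip at (537,110) seems higher and further away than the reported TCP. I'll triangulate the tip.

```bash
python3 - <<'E'
from h import *
def proj(n,X):
    c=vision.camera_params(n); M=R.from_euler('xyz',c['rotation']).as_matrix()
    q=M.T@(np.array(X)-c['position']); return np.array([c['cx']-c['fx']*q[0]/q[2],c['cy']+c['fy']*q[1]/q[2]]).round(1)
for n,px in(("top",(386,239)),("scene",(158.5,185))):
    print(n,"tcp->",proj(n,r.sense()['eef_pos']),"peg top",proj(n,(535,-207,80)),"ray",[ray(n,px,z).round() for z in(66,100,140)])
E
```

```text
top tcp-> [398.1 246.6] peg top [396.1 242.4] ray [array([ 544., -187.,   66.]), array([ 542., -179.,  100.]), array([ 540., -168.,  140.])]
scene tcp-> [161.3 195.3] peg top [163.9 192.5] ray [array([ 483., -224.,   66.]), array([ 532., -217.,  100.]), array([ 588., -208.,  140.])]
```

```bash
python3 - <<'E'
from h import *
a=vision.grab_frame("top")[205:275,350:420];b=vision.grab_frame("scene")[150:220,125:195]
o=cv2.resize(np.hstack([a,b]),None,fx=5.7,fy=5.7,interpolation=cv2.INTER_CUBIC)
o=np.clip(255*(o/255.)**.5,0,255).astype(np.uint8)
cv2.imwrite("pics/c.png",o[:,:,::-1]); st()
E
```

```text
t 5.7 p [ 526.1 -215.2   65.5] r 148.6 th -106.2 yaw-th-270 -0.8 rp [ 3.141 -0.013] F [ 0.4 -0.3  0.4]
```

View pics/c.png

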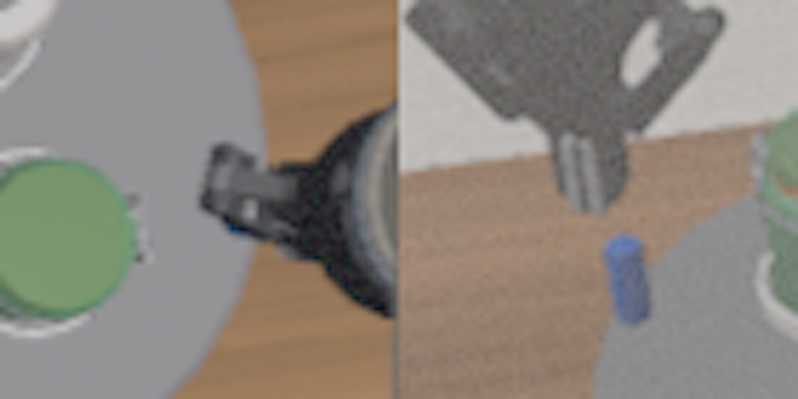

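The bar seen from above is the finger linkage. The scene view shows the real fingertip above the peg's top, at a true z of about 88 rather than the 65 reported, so it passed over the peg. I'll back off, lower by about 22 mm and check.

Request:
move_arm(series="1 -0.34 0.02 0 0 0 -5.5;1 -0.34 0.02 0 0 0 -5.5;1 -0.34 0.02 0 0 0 -5.5;1 -0.34 0.02 0 0 0 -5.5;1 0 0 0.2 0 0 0;1 0 0 0.2 0 0 0;1 0 0 0.15 0 0 0")

```text
clock: 6.58
eef_pos: [583.4, -221.2, 42.0]
tcp_rot: [3.137, -0.009, -3.042]
contact_force: [0.4, -0.0, -0.2]
opening: -0.002
```

```bash
python3 - <<'E'
from h import *
im,P=pegs();print(P.round())
b=vision.grab_frame("scene")[130:250,100:280]
o=cv2.resize(b,None,fx=4,fy=4,interpolation=cv2.INTER_CUBIC)
o=np.clip(255*(o/255.)**.5,0,255).astype(np.uint8)
cv2.imwrite("pics/d.png",o[:,:,::-1]); st()
E
```

```text
[[ 700.  -33.]
 [ 668. -168.]
 [ 601.   63.]
 [ 535. -207.]
 [ 468.   23.]
 [ 435. -111.]]
t 6.675 p [ 582.9 -221.    41.7] r 149.3 th -84.1 yaw-th-270 -0.2 rp [ 3.136 -0.01 ] F [0.1 0.4 0.3]
```

View pics/d.png

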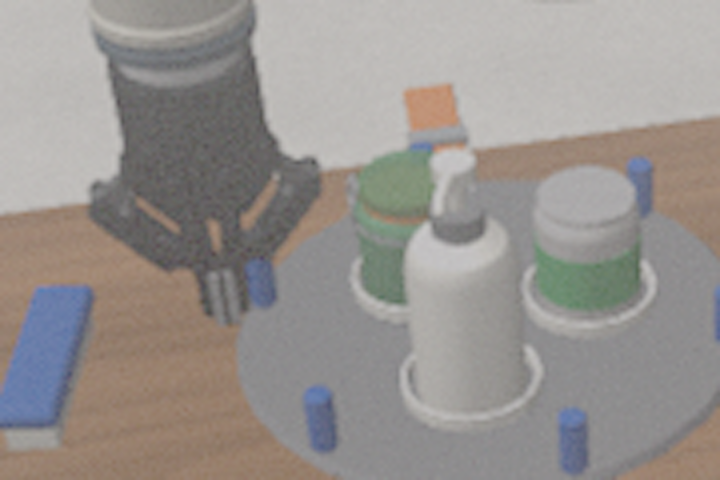

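```bash
python3 - <<'E'
from h import *
for px in((157,210),(158.3,186.8)): print([ray("scene",px,z).round() for z in(42,55,65,75,90)])
E
```

```text
[array([ 550., -227.,   42.]), array([ 567., -224.,   55.]), array([ 580., -222.,   65.]), array([ 593., -220.,   75.]), array([ 612., -217.,   90.])]
[array([ 457., -230.,   42.]), array([ 475., -227.,   55.]), array([ 489., -225.,   65.]), array([ 503., -222.,   75.]), array([ 525., -219.,   90.])]
```

The heights agree: the true tip z is the reported value plus 24 mm, so the tip is now at about 66 mm, below the peg tops at 80. The tip is at crop (228,320), just outside the peg circle. I'll move in to r≈140 and start pushing.

Request:
move_arm(series="1 0.05 0.22 0.08 0 0 1;1 0.22 0.02 0 0 0 4;1 0.22 0.02 0 0 0 4;1 0.22 0.02 0 0 0 4;1 0.22 0.02 0 0 0 4;1 0.22 0.02 0 0 0 4;1 0.22 0.02 0 0 0 4")

```text
clock: 7.55
eef_pos: [528.0, -200.5, 40.0]
tcp_rot: [-3.141, -0.005, 2.785]
contact_force: [1.7, -2.6, -0.6]
opening: 0.0
```

```bash
python3 - <<'E'
from h import *
st(); im,P=pegs("pics/e.png"); d=P-C; print(np.c_[P.round(),np.degrees(np.arctan2(d[:,1],d[:,0])).round(1)])
E
```

```text
t 7.55 p [ 528.  -200.5   40. ] r 133.9 th -107.1 yaw-th-270 -3.3 rp [-3.141 -0.005] F [ 1.7 -2.6 -0.6]
[[ 706.   -60.     5.1]
 [ 648.  -186.   -54.8]
 [ 626.    53.    64.9]
 [ 510.  -198.  -114.5]
 [ 489.    41.   124.8]
 [ 430.   -85.  -174.9]]
```

Request:
move_arm(series="1 0.3 -0.04 0 0 0 3.5;1 0.3 -0.04 0 0 0 4;1 0.3 -0.02 0 0 0 4.5;1 0.3 0 0 0 0 5;1 0.3 0 0 0 0 5;1 0.3 0 0 0 0 5;1 0.3 0 0 0 0 5;1 0.3 0 0 0 0 5;1 0.3 0 0 0 0 5;1 0.3 0 0 0 0 5")

```text
clock: 8.85
eef_pos: [441.3, -125.0, 42.5]
tcp_rot: [3.135, 0.006, 1.939]
contact_force: [1.8, -2.2, -1.5]
opening: -0.001
```

```bash
python3 - <<'E'
from h import *
st(); im,P=pegs("pics/f.png"); d=P-C; print(np.c_[P.round(),np.degrees(np.arctan2(d[:,1],d[:,0])).round(1)])
E
```

```text
t 8.85 p [ 441.3 -125.    42.5] r 136.7 th -157.4 yaw-th-270 -1.5 rp [3.135 0.006] F [ 1.8 -2.2 -1.5]
[[ 701.   -38.    14.7]
 [ 665.  -171.   -45.4]
 [ 605.    62.    74.4]
 [ 532.  -206.  -105. ]
 [ 471.    26.   134.4]
 [ 434.  -106.  -165.9]]
```

Request:
move_arm(series="1 0.3 -0.01 0 0 0 4.5;1 0.3 -0.01 0 0 0 5;1 0.3 -0.01 0.02 0 0 5;1 0.3 0 0.02 0 0 5;1 0.3 0 0.02 0 0 5;1 0.3 0 0.02 0 0 5;1 0.3 0 0 0 0 5;1 0.3 0 0 0 0 5;1 0.3 0 0 0 0 5;1 0.3 0 0 0 0 5")

```text
clock: 10.15
eef_pos: [445.5, -6.9, 41.2]
tcp_rot: [3.125, -0.002, 1.064]
contact_force: [0.3, -3.5, 0.5]
opening: -0.0
```

```bash
python3 - <<'E'
from h import *
st(); im,P=pegs("pics/g.png"); d=P-C; print(np.c_[P.round(),np.degrees(np.arctan2(d[:,1],d[:,0])).round(1)])
E
```

```text
t 10.15 p [445.5  -6.9  41.2] r 138.5 th 151.8 yaw-th-270 -0.8 rp [ 3.125e+00 -2.000e-03] F [ 0.3 -3.5  0.5]
[[ 694.   -17.    23.7]
 [ 680.  -154.   -36.1]
 [ 583.    66.    83.7]
 [ 554.  -210.   -95.8]]
```

View pics/g.png

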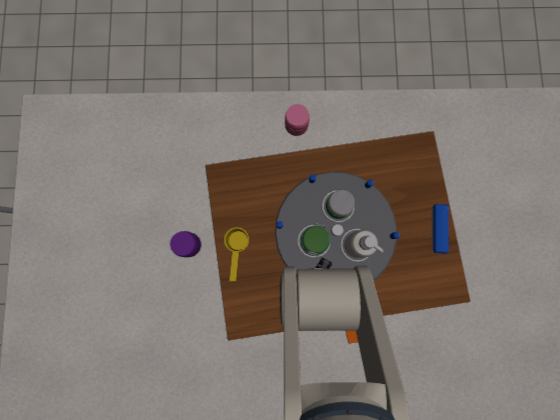

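Bottle at (365,241), bearing −126°. The jar, tin, scoop and brush are all fine, and about 46° remain.

Request:
move_arm(series="1 0.3 0 0 0 0 4.5;1 0.3 0 0 0 0 5;1 0.3 0 0 0 0 5;1 0.3 0 0 0 0 5;1 0.3 0 0 0 0 5;1 0.3 0 0 0 0 5;1 0.3 0 0 0 0 5;1 0.2 0 0 0 0 3.3;1 0.1 0 0 0 0 1.5")

```text
clock: 11.32
eef_pos: [510.6, 57.6, 41.2]
tcp_rot: [3.13, -0.003, 0.381]
contact_force: [-1.8, -1.5, 1.3]
opening: -0.002
```

```bash
python3 - <<'E'
from h import *
st(); im,P=pegs("pics/i.png"); d=P-C; print(np.c_[P.round(),np.degrees(np.arctan2(d[:,1],d[:,0])).round(1)])
E
```

```text
t 11.325 p [510.6  57.6  41.2] r 142.0 th 113.6 yaw-th-270 -1.8 rp [ 3.13e+00 -3.00e-03] F [-1.8 -1.5  1.3]
[[ 702.  -107.   -14.3]
 [ 664.    27.    45.8]
 [ 606.  -207.   -74. ]
 [ 472.  -172.  -133.9]]
```

Request:
move_arm(series="1 0.2 0.01 0 0 0 3.3;1 0.2 0.01 0 0 0 3.3;1 0.1 0 0 0 0 1.5;1 0 0 0 0 0 0")

```text
clock: 11.88
eef_pos: [527.9, 63.2, 40.7]
tcp_rot: [3.132, -0.001, 0.242]
contact_force: [0.1, -0.1, -0.3]
opening: 0.0
```

```bash
python3 - <<'E'
from h import *
st(); im,P=pegs("pics/j.png"); d=P-C; print(np.c_[P.round(),np.degrees(np.arctan2(d[:,1],d[:,0])).round(1)])
E
```

```text
t 11.875 p [527.9  63.2  40.7] r 141.4 th 106.3 yaw-th-270 -2.4 rp [ 3.132e+00 -1.000e-03] F [ 0.1 -0.1 -0.3]
[[ 697.  -124.   -21.7]
 [ 677.    13.    38.1]
 [ 589.  -211.   -81.2]
 [ 459.  -159.  -141.3]]
```

Within about 1°. I'll back off the peg and lift clear.

Request:
move_arm(series="1 -0.3 -0.02 0 0 0 -4;1 -0.1 -0.03 0 0 0 0;1 0 0 -0.5 0 0 0;1 0 0 -0.9 0 0 0;1 0 0 -0.9 0 0 0;1 0 0 -0.9 0 0 0;1 0 0 -0.9 0 0 0;1 0 -0.9 -0.5 0 0 0;1 0 -0.9 0 0 0 0;1 0 -0.9 0 0 0 0;1 0 -0.9 0 0 0 0;1 0 -0.9 0 0 0 0;1 0 0 0 0 0 0;1 0 0 0 0 0 0")

```text
clock: 13.68
eef_pos: [458.1, 239.4, 232.0]
tcp_rot: [3.132, -0.013, 0.302]
contact_force: [-0.5, -0.2, 0.2]
opening: 0.002
```

```bash
python3 - <<'E'
from h import *
st(); im,P=pegs("pics/k.png"); d=P-C; print(np.c_[P.round(),np.degrees(np.arctan2(d[:,1],d[:,0])).round(1)])
for c,s in blobs(im,(5,180,120),(18,255,255),60,900):
    q=ray("top",c,35)[:2]-C; print("clip",np.degrees(np.arctan2(q[1],q[0])),np.hypot(*q))
for c,s in blobs(im,(22,150,80),(35,255,255),60,2000): print("yellow",c)
for c,s in blobs(im,(105,120,40),(130,255,255),200,2000): print("brush",c)
E
```

```text
t 13.675 p [458.1 239.4 232. ] r 330.5 th 109.3 yaw-th-270 -2.0 rp [ 3.132 -0.013] F [-0.5 -0.2  0.2]
[[ 696.  -123.   -21.4]
 [ 676.    13.    38.3]
 [ 588.  -209.   -81.3]
 [ 548.    65.    98.1]
 [ 459.  -158.  -141.6]
 [ 439.   -21.   158.2]]
clip -172.58635882034903 198.19959347877673
clip -172.2848085573394 248.42662348896238
yellow [235.36073059 247.51598174]
brush [440.63741007 228.48776978]
```

View pics/k.png

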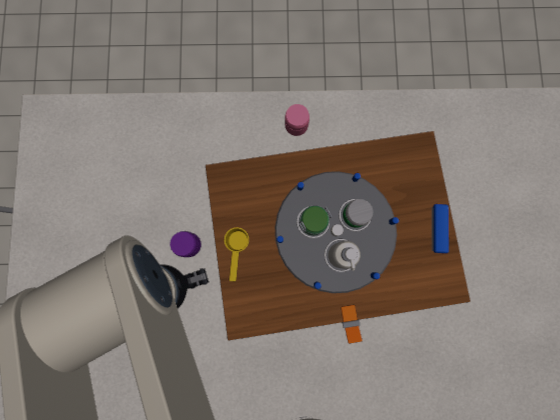

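The bottle at (347,255) is in line with the hub at (337,230) and the clip at (350,315). Its bearing is −171.6° and the clip's is −172.5°. The hand is clear, and the scoop and brush haven't moved.

```bash
python3 -c "
from rig import r
print(r.sign_off())"
```

```text
the job is handed in; nothing more can be done
None
```

I pushed the carousel about 158° clockwise by one peg, going round the robot's side, and handed the job in at about 13.7 s of the 51 s allowed.

**Final check:** the six pegs put the bottle's well at a bearing of −171.6° and the clip at about −172.5°, so they line up to within about 1°. The pegs stayed within about 0.3° after I let go. The bottle, jar and tin stand in their wells. The brush has not moved, and the scoop's image shifted by less than a pixel. The hand is clear, with no force reading beyond noise.

**A check that disagreed:** the reported TCP height was about 24 mm lower than the fingertip seen in the scene camera. Because of this, my first pass went over the peg without touching it. I lowered the hand by that amount and the push then worked.

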